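Put the spice jar in its row and snap its cap on

ROBOT

A 6-joint arm with a two-finger parallel gripper is mounted at the origin on a cart in front of the work surface, level with it; the furniture and walls round the work are solid. World frame = base frame: x ahead of the robot, y to its left, z up, the work surface at z = 0. Lengths are in m, angles in rad, forces in N, time in s.
With the tool pointing down it reaches from about 0.425 to 1.125 m from the base axis. Payload 14.9 kg.
Tool frame: the origin (TCP) lies midway between the tips of the shut fingers; the grasp point (between the pads) lies 19 mm behind it (bot.tcp_to_grasp is the distance from the TCP to the grasp point, in m); z points along the fingers, y is the direction in which the jaws open and shut (so a half turn about z gives the same grasp; the last joint's range is limited). The gripper opens to 91 mm and grips with 3 to 60 N. Pads are 32 mm wide; open, the fingers measure 118 mm over their backs; the gripper's body (76 mm by 178 mm) begins 60 mm behind the grasp point.
Start: joints at [1.261, 0.379, 1.734, -0, 1.028, -0.033], TCP at [0.191, 0.673, 0.214] pointing down, gripper open.
Joint ranges: [-2.77, 2.77], [-0.74, 2.19], [0, 2.66], [-1.06, 4.2], [0.31, 2.87], [-3.08, 3.08]. Speed limits (rad/s): [1.89, 1.89, 2.39, 3.14, 3.14, 3.14].

INTERFACE

Orientations are given as [roll, pitch, yaw] about the fixed x, y, z axes, in that order (R = Rz(yaw) Ry(pitch) Rx(roll)).
In Python, from workcell import bot, viewer, nets gives the robot as it stands.
- The arm moves only by the tool send_rows, never from a script. Its arguments are lists of equal length, an entry for each row: "hand": the closure, from -1 (fully open) to 1 (shut), so that 0 is half open; "offset": the shift along the tool's x, y, z in cm, a list of three; "yaw": the turn about the tool's z in rad. A call has 1 to 8 rows; each row is the pose to reach, as a shift and turn from the pose commanded when the call began, along the tool's axes at that moment; what a row does not reach only later rows make up. A row lasts 1/8 s, in which the tool goes at most 62.5 mm and 10.7 degrees, less where a joint would pass 70% of its speed; a pose out of reach is approached as far as the arm can. A call with a gripper value outside its range is refused whole. The fingers move at their own pace and stop on an object; "grip_force" is the grip in N (left out, the last holds). Time passes only in rows, so rows that repeat a pose let the fingers close. It gives the time, the measured TCP pose, the force and the opening at its end, in the units of the state.
- bot.observe(): the state, without advancing time (a new reading comes with each control period).
- viewer.get_image(name): name is "scene" or "top"; returns a dict with "color" (400x640x3 uint8, red, green, blue), "depth" (400x640 float32, m along the optical axis (not along the pixel's ray), 0 where there is no reading), "camera_matrix" (3x3 intrinsics, pixels), "extrinsics" (4x4, takes a point from world to camera coordinates). Camera axes: x right, y down, z forward; pixel columns grow to the right and rows downward; lengths in m; the calibration is good to about 2 mm. A picture is of the moment at which its call begins.
- bot.hand_in(): hands the job in, once; it reports no verdict.
Trained networks look in a picture, given as the dict that the camera call returned (one of the last four; its "shot" number tells which), for a name from the list of things; names that differ only in an ending like _2 or _b are one class to them, and where a whole thing is asked for, a point or a joint stands for the part that bears it (a point fixed in the world has none). Each returns a list of dicts, best first, with "p" (0 to 1); they miss things now and then, are a little off and sometimes report something else, mostly with a low value. They report only what shows in the picture. A call takes as long as a camera call. They do not tell look-alikes from the thing itself.
- nets.trace(target, picture): "mask" (400x640 bool, what is visible of it) and "box" ([left, top, right, bottom] in pixels, round what is visible of it).
The state is a dict: "time_s": time; "joints": joint angles; "dq": joint speeds; "effort": joint torques, N m; "position": TCP position; "orientation": TCP orientation; "force": force on the tool from outside, world axes, zero at the start; "moment": the same for the moment, N m; "grip_width": opening from 0.0 (shut) to 1.0 (fully open).
Only numpy, scipy, OpenCV 4.12 (cv2) and the standard library are available. Lean on these libraries where they do the work, as an engineer would, in place of code of your own. Each camera call takes 0.05 s, during which the arm holds its last target. There are 200 camera calls.

TASK

Stand the open white jar upright on the cork mat in the free place of the wooden spice rack, so that it completes the row beside the two jars already there, and let go of it. Then fit the black snap cap on its mouth and press straight down until it clicks, and keep pressing after the click so that the cap stays pushed firmly down on the rubber seal. The program finishes while you are still holding the cap pressed down; do not press brutally hard, and leave the two spice jars and the cream pot standing where they are.

Things in the scene. Friction and masses are not known exactly. Their poses are not given: they have to be found in the camera images.
- rack: Fixed low wooden rack, 66 (x) x 222 (y) x 24 mm high, within 0.2 rad of square. Origin under its centre at worktop height, z up, y along the row. Three places with centres at about y = -70, 0, 70 mm, each 54 mm wide in x, 64 mm or more in y, floor 10 mm above the worktop, rails up to 24 mm. Two hold spice jars; any one of the three is free.
- mat: Round cork mat, 42 mm diameter, 3 mm thick, fixed on the floor of the free place, at its centre to within 4 mm. Origin at the centre of its underside, 10 mm above the worktop; its top, on which the jar shall stand, is 13 mm above the worktop.
- jar: Open white ceramic jar, loose, about 0.2 kg, on the worktop on one side of the midline, the cap on the other. Origin at the centre of its underside, z up, round. Body 46 mm diameter from 0 to 72 mm (grip it there), shoulder 38 mm to 80, neck 20 mm to 92, snap bead 26 mm at 95 to 96, then a cone that narrows to 18 mm at the neck's end at 103 mm.
- jar_mouth (a point): On the jar's axis, 106 mm above its underside: top of the unsqueezed rubber seal, a 16 mm disc that stands 3 mm proud of the neck's end.
- seal (a joint): Squeeze of the rubber seal: 0 = free, grows to 0.003 m when the cap has pushed it flush with the neck's end. Spring of 2.5 N per mm, then a hard stop.
- cap: Black snap cap, loose, 0.08 kg, mouth down. Origin at the centre of its underside, z up, round. Skirt 46 mm diameter, 25 mm high with roof; knob on top. Hollow 30 mm wide, 20 mm deep; four sprung lugs in it. Heights of the cap's origin over the jar's: lugs meet the cone at 97 mm, push grows to 6 to 11 N near 93, falls at the click (91), roof meets the seal at 86, fully down at 83.
- cap_knob (a point): Top centre of the cap's knob, 49 mm above its underside. The knob, 22 mm diameter, 24 mm high, is the grip; round its foot, 25 mm above the underside, lies a flat shoulder 11 mm wide on which fingertips can rest to push the cap straight down.
- spice_red: Bystander in the rack: spice jar with red lid, 45 mm diameter, 109 mm high, loose. Origin at the centre of its underside.
- spice_dark: Bystander in the rack: spice jar with dark lid, 40 mm diameter, 102 mm high, loose. Origin at the centre of its underside.
- pot: Bystander alone on the open worktop right of the rack: low cream pot with green lid, 71 mm diameter, 55 mm high, loose. Origin at the centre of its underside.
Things that resemble listed ones, but are neither listed nor needed, are in the scene too. Leave any purple look-alike of the jar alone.

How it is judged:
By the outcome, as a careful person would: the job done as asked, in the order asked, and still so for the second after the job is handed in, while the arm keeps its last pose, push and grip.
It also fails if it takes over 72 s, if anything falls off the work surface, if the arm or the gripper's body presses on something with over 40 N, if the wrist force passes 120 N, or if a joint passes its speed limit or range.

## Working session

There is one attempt and no reset: what is moved stays moved. The work goes in short steps, Python scripts to look and compute and a tool call to move; the robot and the scene stay as the last step left them, time stands still between calls to the robot, and variables do not carry over. Pictures are saved under pics/ and viewed, about 8 in all and at most 12, crops included, and the job is handed in when it is done.

Besides the shell and the picture viewer there is one more tool, called after "Emit:" as name([rows], argument=value, ...), one row to a line, values as JSON. send_rows: Moves the arm, as the interface text tells. Its arguments: {"type":"object","properties":{"hand":{"type":"array","items":{"type":"number"}},"offset":{"type":"array","items":{"type":"array","items":{"type":"number"}}},"yaw":{"type":"array","items":{"type":"number"}},"grip_force":{"type":"number"}},"required":["hand","offset","yaw"]}

```bash
mkdir -p pics; ls; cat > h.py <<'E'
import numpy as np, cv2
from workcell import bot, viewer, nets
def pts(im,mask=None):
    d=im["depth"];K=im["camera_matrix"];T=np.linalg.inv(im["extrinsics"])
    m=(d>0) if mask is None else (d>0)&mask
    v,u=np.nonzero(m);z=d[v,u]
    c=np.c_[(u-K[0,2])/K[0,0]*z,(v-K[1,2])/K[1,1]*z,z]
    return c@T[:3,:3].T+T[:3,3]
def save(im,n): cv2.imwrite("pics/"+n,cv2.cvtColor(im["color"],cv2.COLOR_RGB2BGR))
E
python3 - <<'E'
from h import *
s=bot.observe();print(s)
for n in("scene","top"):
    im=viewer.get_image(n);save(im,n+"0.png")
    T=np.linalg.inv(im["extrinsics"]);print(n,T[:3,3].round(3),T[:3,2].round(2))
    for t in("jar","cap","mat","rack","spice_red","spice_dark","pot"):
        for r in nets.trace(t,im)[:3]:
            p=pts(im,r["mask"])
            if len(p):
                top=np.percentile(p[:,2],98);q=p[p[:,2]>top-.004]
                print(t,round(r["p"],2),r["box"],len(p),"med",np.median(p,0).round(3),"lo",p.min(0).round(3),"hi",p.max(0).round(3),"topmean",q.mean(0).round(3))
E
```

```text
pics
{'time_s': 0.0, 'joints': array([ 1.26071148e+00,  3.79394203e-01,  1.73477514e+00, -1.17635916e-05,
        1.02848837e+00, -3.33288016e-02]), 'dq': array([ 8.07543657e-04, -1.81182131e-03, -1.35017645e-03, -4.00165436e-05,
       -1.28308522e-03,  6.08822628e-04]), 'effort': array([ 5.46781535e-03, -7.63729692e+01, -4.34378707e+01,  6.51599793e-02,
        4.23622783e-02, -8.81403366e-05]), 'position': array([0.19117402, 0.67298342, 0.21330109]), 'orientation': array([-3.14052786e+00, -2.54266368e-05,  2.86484267e+00]), 'force': array([ 0.48862951,  0.971477  , -0.38024382]), 'moment': array([ 0.04833148,  0.00828589, -0.02388178]), 'grip_width': 0.9986280748410458}
scene [-0.098 -0.692  0.669] [ 0.57  0.6  -0.56]
jar 0.77 [319.9, 222.0, 338.6, 271.8] 835 med [ 0.421 -0.172  0.06 ] lo [ 0.408 -0.186 -0.001] hi [ 0.505 -0.068  0.109] topmean [ 0.431 -0.164  0.106]
jar 0.66 [413.0, 234.0, 447.9, 278.2] 1223 med [ 0.56  -0.336  0.051] lo [ 0.54  -0.363 -0.002] hi [ 0.664 -0.286  0.06 ] topmean [ 0.577 -0.328  0.057]
jar 0.63 [329.2, 197.1, 349.4, 242.8] 610 med [ 0.508 -0.13   0.
[... 2408 characters left out ...]
 [0.583 0.057 0.117] lo [ 0.568  0.037 -0.004] hi [0.648 0.081 0.124] topmean [0.591 0.059 0.12 ]
spice_red 0.22 [252.7, 211.5, 273.0, 227.4] 197 med [0.445 0.094 0.026] lo [0.427 0.075 0.008] hi [0.466 0.118 0.055] topmean [0.448 0.098 0.051]
spice_dark 0.79 [294.7, 148.3, 309.3, 169.7] 339 med [ 0.595 -0.011  0.109] lo [ 0.582 -0.032 -0.003] hi [0.657 0.014 0.117] topmean [ 0.602 -0.009  0.113]
spice_dark 0.26 [252.1, 208.4, 272.5, 229.8] 225 med [0.446 0.096 0.026] lo [ 0.427  0.075 -0.003] hi [0.468 0.122 0.055] topmean [0.448 0.098 0.051]
pot 0.7 [404.5, 156.3, 435.4, 187.5] 626 med [ 0.575 -0.322  0.055] lo [ 0.545 -0.36  -0.002] hi [ 0.616 -0.291  0.062] topmean [ 0.58  -0.326  0.057]
```

```bash
python3 - <<'E'
import cv2,numpy as np
a=cv2.imread("pics/scene0.png")[130:300,220:470];b=cv2.imread("pics/top0.png")[130:250,220:470]
cv2.imwrite("pics/a.png",np.vstack([cv2.resize(a,None,fx=2,fy=2),cv2.resize(b,None,fx=2,fy=2)]))
E
```

```text
(no output)
```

View pics/a.png

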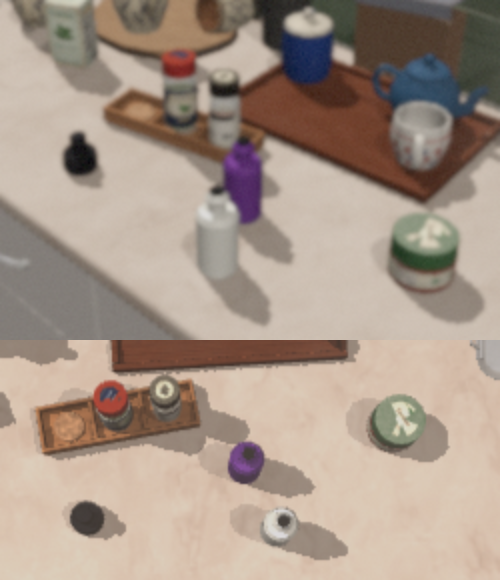

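View pics/top0.png

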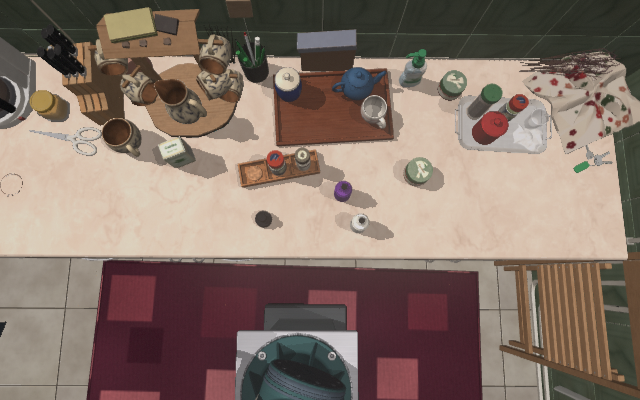

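The crop shows, counting in its own pixels, the white jar at about (217,235) in the scene half and the purple look-alike behind it. The cap is at (80,155). The rack's free place with the mat is at its left end (top half, about (70,427)). Network positions agree, and they put the mat at world (0.577, 0.127).

```bash
cat >> h.py <<'E'
def go(x,y,z,jaw):  # jaw = world angle of the jaw axis, deg
    s=bot.observe();p=s["position"];w=s["orientation"][2]
    d=np.array([x,y,z])-p
    off=[d@[np.cos(w),np.sin(w),0],d@[np.sin(w),-np.cos(w),0],-d[2]]
    dy=-(np.radians(jaw)+np.pi/2-w)
    dy=(dy+np.pi/2)%np.pi-np.pi/2 if abs(dy)>2.2 else dy
    print("off cm",(np.array(off)*100).round(2),"yaw",round(dy,3),"| at",p.round(4),round(np.degrees(w)-90,1),"j",s["joints"].round(2),"F",s["force"].round(1),"g",round(s["grip_width"],3),"t",s["time_s"])
E
python3 -c "
from h import *
go(.45,.25,.21,29);go(.433,-.162,.19,-20)
for n,th in(('scene',0),('top',0)):
    im=viewer.get_image(n);r=nets.trace('mat',im)
    for q in r[:2]: print(n,q['p'],np.median(pts(im,q['mask']),0))
"
```

```text
off cm [-36.46 -33.65   0.39] yaw 0.788 | at [0.1913 0.6733 0.2139] 74.1 j [ 1.26  0.38  1.73  0.    1.03 -0.03] F [-0.2  0.4  0. ] g 1.005 t 0.8
off cm [-46.08 -73.75   2.39] yaw 1.643 | at [0.1913 0.6733 0.2139] 74.1 j [ 1.26  0.38  1.73  0.    1.03 -0.03] F [-0.2  0.4  0. ] g 1.005 t 0.8
scene 0.44 [0.57639953 0.12802847 0.01450478]
top 0.65 [0.57649391 0.12583291 0.01357798]
```

Emit:
send_rows([
  [-36.5,-33.6,0.4],
  [-36.5,-33.6,0.4],
  [-36.5,-33.6,0.4],
  [-36.5,-33.6,0.4],
  [-36.5,-33.6,0.4],
  [-36.5,-33.6,0.4],
  [-36.5,-33.6,0.4],
  [-36.5,-33.6,0.4],
], hand=[-1,-1,-1,-1,-1,-1,-1,-1], yaw=[0.8,0.8,0.8,0.8,0.8,0.8,0.8,0.8])

```text
time_s: 2.0
position: [0.4515, 0.2486, 0.2103]
orientation: [3.141, 0.0, 2.065]
force: [0.7, 0.7, 0.3]
grip_width: 0.998
```

```bash
python3 -c "
from h import *
go(.433,-.162,.19,-20)"
```

```text
off cm [-35.27 -21.09   2.03] yaw 0.843 | at [0.4515 0.2486 0.2103] 28.3 j [ 0.46  0.09  2.11 -0.    0.94 -0.04] F [0.7 0.7 0.3] g 0.998 t 2.0
```

Emit:
send_rows([
  [-35.3,-21.1,2.0],
  [-35.3,-21.1,2.0],
  [-35.3,-21.1,2.0],
  [-35.3,-21.1,2.0],
  [-35.3,-21.1,2.0],
  [-35.3,-21.1,2.0],
  [-35.3,-21.1,2.0],
  [-35.3,-21.1,2.0],
], hand=[-1,-1,-1,-1,-1,-1,-1,-1], yaw=[0.84,0.84,0.84,0.84,0.84,0.84,0.84,0.84])

```text
time_s: 3.0
position: [0.432, -0.1624, 0.19]
orientation: [3.141, 0.0, 1.222]
force: [-0.3, 0.1, -0.4]
grip_width: 1.0
```

```bash
python3 -c "
from h import *
im=viewer.get_image('scene')
for q in nets.trace('jar',im)[:3]:
    p=pts(im,q['mask']);p=p[(p[:,2]>.1)&(p[:,2]<.115)];print(q['p'],q['box'],p.mean(0))
save(im,'s1.png')
go(.433,-.162,.034,-20)"
```

```text
0.69 [319.2, 223.2, 337.3, 270.5] [ 0.42975315 -0.16437154  0.10476395]
0.64 [250.7, 195.7, 270.0, 220.1] [nan nan nan]
0.55 [327.5, 196.8, 352.7, 242.3] [ 0.51583476 -0.12052629  0.10450514]
off cm [-0.12  0.14 15.59] yaw 0.002 | at [ 0.4321 -0.1604  0.1899] -19.9 j [-0.41  0.03  2.22  0.    0.9  -0.06] F [-0.4  0.9 -0.7] g 0.997 t 3.1<string>:5: RuntimeWarning: Mean of empty slice.
  ret = um.true_divide(
```

Emit:
send_rows([
  [0,0,4],
  [0,0,8],
  [0,0,11],
  [0,0,13.5],
  [0,0,15],
  [0,0,15.6],
  [0,0,15.6],
], hand=[-1,-1,-1,-1,-1,-1,-1], yaw=[0,0,0,0,0,0,0])

```text
time_s: 3.98
position: [0.4324, -0.1603, 0.0342]
orientation: [3.141, 0.0, 1.225]
force: [-0.0, 0.5, 0.6]
grip_width: 1.003
```

Emit:
send_rows([
  [0,0,0],
  [0,0,0],
  [0,0,0],
  [0,0,0],
  [0,0,0],
  [0,0,0],
  [0,0,0],
  [0,0,0],
], hand=[1,1,1,1,1,1,1,1], yaw=[0,0,0,0,0,0,0,0], grip_force=20)

```text
time_s: 4.97
position: [0.4323, -0.1605, 0.034]
orientation: [3.141, 0.0, 1.225]
force: [0.5, 0.4, 1.6]
grip_width: 0.502
```

Emit:
send_rows([
  [0,0,-2],
  [0,0,-6],
  [0,0,-11],
  [0,0,-14],
  [0,0,-14],
], hand=[1,1,1,1,1], yaw=[0,0,0,0,0])

```text
time_s: 5.6
position: [0.433, -0.1608, 0.1755]
orientation: [3.138, 0.0, 1.225]
force: [0.3, 0.4, -2.6]
grip_width: 0.502
```

```bash
python3 -c "
from h import *
go(.5765,.127,.174,9.5)"
```

```text
off cm [31.94  3.74  0.15] yaw -0.512 | at [ 0.433  -0.1608  0.1755] -19.8 j [-0.41  0.05  2.23  0.    0.86 -0.06] F [ 0.3  0.4 -2.6] g 0.502 t 5.6
```

Emit:
send_rows([
  [4,0.5,0],
  [9,1,0],
  [14,1.6,0],
  [19,2.2,0],
  [24,2.8,0],
  [29,3.4,0],
  [31.9,3.7,0],
  [31.9,3.7,0],
], hand=[1,1,1,1,1,1,1,1], yaw=[-0.1,-0.2,-0.3,-0.4,-0.51,-0.51,-0.51,-0.51])

```text
time_s: 6.6
position: [0.5747, 0.1285, 0.1716]
orientation: [-3.139, -0.0, 1.737]
force: [-0.7, -0.1, -2.7]
grip_width: 0.5
```

```bash
python3 -c "
from h import *
go(.5765,.127,.05,9.5)
for n in('scene','top'):
    im=viewer.get_image(n);save(im,n+'2.png')
    for t in ('jar','mat','spice_red','spice_dark'):
        for q in nets.trace(t,im)[:2]:
            p=pts(im,q['mask']);h=np.percentile(p[:,2],95);r=p[p[:,2]>h-.005];print(n,t,round(q['p'],2),np.array(q['box']).astype(int),'med',np.median(p,0).round(4),'top',r.mean(0).round(4),'lo',np.percentile(p[:,2],3).round(3))
a=cv2.imread('pics/scene2.png')[90:230,230:400];b=cv2.imread('pics/top2.png')[90:230,230:400]
cv2.imwrite('pics/b.png',cv2.resize(np.hstack([a,b]),None,fx=2.3,fy=2.3))
"
```

```text
off cm [-0.18  0.15 12.16] yaw 0.0 | at [0.5747 0.1285 0.1716] 9.5 j [0.18 0.26 1.98 0.   0.9  0.01] F [-0.7 -0.1 -2.7] g 0.5 t 6.6
scene jar 0.95 [331 198 352 243] med [ 0.507  -0.1288  0.0564] top [ 0.5143 -0.1225  0.1031] lo 0.008
scene jar 0.61 [278 111 293 150] med [0.5672 0.1093 0.1806] top [0.5722 0.1192 0.2293] lo 0.142
scene mat 0.56 [281 181 296 190] med [0.5751 0.1289 0.0142] top [0.5752 0.1281 0.0145] lo 0.012
scene spice_red 0.79 [300 154 315 198] med [0.5767 0.0466 0.0774] top [0.5862 0.0577 0.1198] lo 0.02
scene spice_dark 0.63 [326 163 339 204] med [ 0.5885 -0.0205  0.0765] top [ 0.5981 -0.0118  0.1125] lo 0.021
top jar 0.78 [330 183 352 202] med [ 0.5142 -0.1162  0.078 ] top [ 0.5206 -0.1186  0.1055] lo 0.009
top spice_red 0.75 [267 150 283 177] med [0.5807 0.0565 0.1172] top [0.5896 0.0594 0.1201] lo 0.039
top spice_dark 0.7 [294 148 307 170] med [ 0.5938 -0.0107  0.1093] top [ 0.6024 -0.0101  0.1123] lo 0.021
```

View pics/b.png

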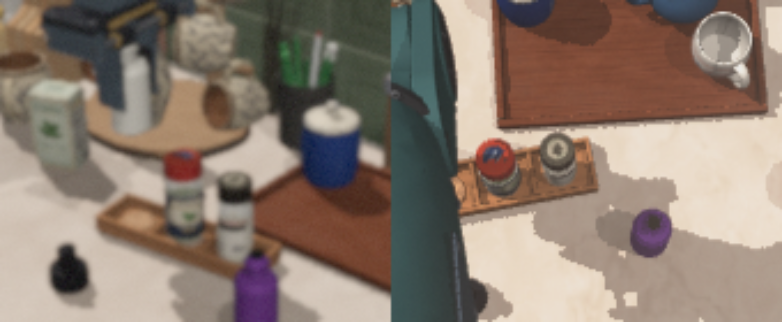

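The picture shows the jar held upright (at about (130,95)) above the mat's place, still clear of the box and board behind. I'll measure its axis from the body surface.

```bash
cat >> h.py <<'E'
from scipy.optimize import least_squares
def axis(im,mask,r,zlo,zhi,near):
    p=pts(im,mask);p=p[(p[:,2]>zlo)&(p[:,2]<zhi)&(np.hypot(p[:,0]-near[0],p[:,1]-near[1])<.05)]
    f=least_squares(lambda c:np.hypot(p[:,0]-c[0],p[:,1]-c[1])-r,near,loss="soft_l1",f_scale=.002)
    return f.x.round(4),len(p)
E
python3 -c "
from h import *
im=viewer.get_image('scene')
for q in nets.trace('jar',im)[:3]:
    if q['box'][1]<170: print('held',axis(im,q['mask'],.023,.15,.2,(.576,.127)),axis(im,q['mask'],.023,.15,.175,(.576,.127)),axis(im,q['mask'],.023,.175,.205,(.576,.127)))
    p=pts(im,q['mask']);print(q['p'],q['box'],np.percentile(p[:,2],[1,99]))
q=nets.trace('spice_red',im)[0];print('red',axis(im,q['mask'],.0225,.03,.09,(.59,.059)))
q=nets.trace('spice_dark',im)[0];print('dark',axis(im,q['mask'],.02,.03,.09,(.6,-.009)))
go(.5765,.127,.05,9.5)
"
```

```text
0.8 [328.3, 199.5, 352.4, 243.9] [0.00525971 0.10805191]
held (array([0.5751, 0.1262]), 246) (array([0.5752, 0.1262]), 143) (array([0.5749, 0.1263]), 118)
0.6 [279.5, 110.4, 292.1, 148.9] [0.14218769 0.23607361]
red (array([0.5889, 0.0606]), 329)
dark (array([ 0.6011, -0.0082]), 319)
off cm [-0.02  0.13 12.4 ] yaw -0.002 | at [0.5752 0.127  0.174 ] 9.4 j [ 0.18  0.26  1.98 -0.    0.9   0.01] F [ 0.5  0.4 -2.5] g 0.5 t 7.3
```

Emit:
send_rows([
  [0.1,0.15,3],
  [0.1,0.15,6.5],
  [0.1,0.15,9.5],
  [0.1,0.15,11.3],
  [0.1,0.15,12.0],
  [0.1,0.15,12.3],
  [0.1,0.15,12.6],
  [0.1,0.15,12.7],
], hand=[1,1,1,1,1,1,1,1], yaw=[0,0,0,0,0,0,0,0])

```text
time_s: 8.3
position: [0.5768, 0.1284, 0.0474]
orientation: [3.141, -0.0, 1.735]
force: [-0.4, -0.0, -2.2]
grip_width: 0.505
```

Emit:
send_rows([
  [0,0,0],
  [0,0,0],
], hand=[1,1], yaw=[0,0])

```text
time_s: 8.55
position: [0.5766, 0.1284, 0.0472]
orientation: [3.141, 0.0, 1.735]
force: [-0.5, 0.5, -2.2]
grip_width: 0.503
```

Emit:
send_rows([
  [0,0,0.05],
  [0,0,0.1],
  [0,0,0.1],
], hand=[1,1,1], yaw=[0,0,0])

```text
time_s: 8.93
position: [0.5768, 0.1284, 0.047]
orientation: [3.142, 0.0, 1.735]
force: [-5.5, -1.5, 14.6]
grip_width: 0.504
```

Emit:
send_rows([
  [0,0,0.05],
  [0,0,0.1],
  [0,0,0.1],
], hand=[1,1,1], yaw=[0,0,0])

```text
time_s: 9.3
position: [0.5769, 0.1284, 0.0465]
orientation: [3.142, 0.0, 1.735]
force: [-10.2, -2.2, 27.4]
grip_width: 0.497
```

Emit:
send_rows([
  [0,0,-0.1],
  [0,0,-0.15],
  [0,0,-0.15],
], hand=[1,1,1], yaw=[0,0,0])

```text
time_s: 9.68
position: [0.5768, 0.1284, 0.0467]
orientation: [3.141, -0.0, 1.735]
force: [-1.5, 0.0, 5.6]
grip_width: 0.498
```

Emit:
send_rows([
  [0,0,0],
  [0,0,0],
  [0,0,0],
  [0,0,0],
  [0,0,0],
  [0,0,0],
], hand=[-0.2,-0.5,-0.8,-0.8,-0.8,-0.8], yaw=[0,0,0,0,0,0])

```text
time_s: 10.42
position: [0.5765, 0.1284, 0.0465]
orientation: [3.142, 0.0, 1.735]
force: [0.1, -0.7, -0.1]
grip_width: 0.906
```

Emit:
send_rows([
  [0,0,-2],
  [0,0,-5],
  [0,0,-9],
  [0,0,-13],
  [0,0,-15],
  [0,0,-15],
], hand=[-0.8,-0.8,-0.8,-0.8,-0.8,-0.8], yaw=[0,0,0,0,0,0])

```text
time_s: 11.18
position: [0.5771, 0.1285, 0.1979]
orientation: [3.139, -0.0, 1.735]
force: [0.0, 0.7, -1.7]
grip_width: 0.907
```

```bash
python3 -c "
from h import *
go(.448,.098,.17,12)
im=viewer.get_image('scene')
for q in nets.trace('cap',im)[:1]:
    print('cap',axis(im,q['mask'],.023,.004,.022,(.446,.096)),axis(im,q['mask'],.011,.03,.045,(.446,.096)))
for q in nets.trace('jar',im)[:3]:
    p=pts(im,q['mask']);print(q['p'],q['box'],np.median(p,0).round(3),axis(im,q['mask'],.023,.03,.08,(.577,.128)))
"
```

```text
off cm [ -0.9  -13.24   2.79] yaw -0.045 | at [0.5771 0.1285 0.1979] 9.4 j [ 0.18  0.23  1.97 -0.    0.94  0.02] F [ 0.   0.7 -1.7] g 0.907 t 11.175
cap (array([0.4468, 0.0997]), 82) (array([0.4466, 0.0987]), 41)
0.94 [329.6, 196.4, 351.2, 242.7] [ 0.508 -0.128  0.058] (array([0.577, 0.128]), 0)
0.89 [281.4, 151.9, 300.0, 191.2] [0.566 0.116 0.068] (array([0.5769, 0.128 ]), 271)
```

Emit:
send_rows([
  [-0.2,-2,0],
  [-0.5,-6,0],
  [-0.8,-10,0],
  [-0.8,-13.3,0],
  [-0.8,-13.3,4],
  [-0.8,-13.3,8],
  [-0.8,-13.3,10],
  [-0.8,-13.3,10],
], hand=[-0.8,-0.8,-0.8,-0.6,-0.4,-0.2,-0.2,-0.2], yaw=[0,0,0,0,0,0,0,0])

```text
time_s: 12.32
position: [0.4448, 0.0984, 0.0943]
orientation: [-3.137, 0.0, 1.735]
force: [0.7, -0.1, 0.9]
grip_width: 0.598
```

```bash
python3 -c "
from h import *
go(.447,.0987,.027,9.4)
im=viewer.get_image('scene')
for q in nets.trace('cap',im)[:1]:
    print('cap',axis(im,q['mask'],.023,.004,.022,(.446,.096)),axis(im,q['mask'],.011,.03,.045,(.446,.096)))
"
```

```text
off cm [-0.01  0.22  6.73] yaw -0.0 | at [0.4448 0.0984 0.0943] 9.4 j [ 0.17  0.2   2.26 -0.    0.69  0.  ] F [ 0.7 -0.1  0.9] g 0.598 t 12.325
cap (array([0.4466, 0.0995]), 106) (array([0.4464, 0.0986]), 43)
```

Emit:
send_rows([
  [0,0.2,3],
  [0,0.2,5.5],
  [0,0.2,5.5],
  [0,0.2,5.5],
], hand=[-0.2,-0.2,-0.2,-0.2], yaw=[0,0,0,0])

```text
time_s: 12.92
position: [0.4492, 0.0992, 0.0426]
orientation: [3.14, -0.0, 1.735]
force: [-0.6, 0.3, 0.8]
grip_width: 0.598
```

```bash
python3 -c "
from h import *
for i in range(3):
  viewer.get_image('top');go(.447,.0987,.027,9.4)
"
```

```text
off cm [-0.01 -0.24  1.57] yaw -0.0 | at [0.4494 0.0992 0.0427] 9.4 j [ 0.17  0.31  2.26 -0.    0.57  0.  ] F [ 0.4 -0.4  0. ] g 0.6 t 12.975
off cm [-0.01 -0.24  1.57] yaw -0.0 | at [0.4494 0.0992 0.0427] 9.4 j [ 0.17  0.31  2.26 -0.    0.57  0.  ] F [ 0.3 -0.4 -0.1] g 0.602 t 13.025
off cm [-0.01 -0.23  1.55] yaw -0.0 | at [0.4493 0.0992 0.0425] 9.4 j [ 0.17  0.31  2.26 -0.    0.57  0.  ] F [-0.5 -0.1  0. ] g 0.597 t 13.075
```

Emit:
send_rows([
  [0,-0.2,0.8],
  [0,-0.2,1.4],
  [0,-0.2,1.6],
  [0,-0.2,1.6],
], hand=[-0.2,-0.2,-0.2,-0.2], yaw=[0,0,0,0])

```text
time_s: 13.58
position: [0.4464, 0.0987, 0.0252]
orientation: [-3.141, 0.0, 1.735]
force: [-0.9, -0.5, 0.5]
grip_width: 0.6
```

Emit:
send_rows([
  [0,0,0],
  [0,0,0],
  [0,0,0],
  [0,0,0],
  [0,0,0],
  [0,0,0],
  [0,0,0],
], hand=[1,1,1,1,1,1,1], yaw=[0,0,0,0,0,0,0], grip_force=25)

```text
time_s: 14.45
position: [0.4466, 0.0988, 0.0255]
orientation: [3.142, 0.0, 1.735]
force: [-0.8, -0.0, 0.4]
grip_width: 0.233
```

Emit:
send_rows([
  [0,0,-2],
  [0,0,-7],
  [0,0,-12],
  [0,0,-14.5],
  [0,0,-14.5],
], hand=[1,1,1,1,1], yaw=[0,0,0,0,0])

```text
time_s: 15.08
position: [0.4476, 0.0989, 0.172]
orientation: [3.138, 0.0, 1.735]
force: [-0.2, 0.4, -1.7]
grip_width: 0.234
```

```bash
python3 -c "
from h import *
viewer.get_image('top');viewer.get_image('top')
go(.577,.128,.17,9.4)
im=viewer.get_image('scene')
for q in nets.trace('jar',im)[:3]:
    print(q['p'],q['box'],axis(im,q['mask'],.023,.03,.08,(.577,.128)),axis(im,q['mask'],.01,.094,.104,(.577,.128)))
"
```

```text
off cm [ 0.76 13.39 -0.03] yaw -0.0 | at [0.4461 0.0986 0.1697] 9.4 j [ 0.17  0.05  2.24 -0.    0.85  0.  ] F [ 0.1  0.9 -1. ] g 0.234 t 15.175
0.69 [281.7, 150.1, 296.5, 190.3] (array([0.5765, 0.1282]), 261) (array([0.5749, 0.127 ]), 43)
0.66 [330.2, 196.4, 352.3, 241.5] (array([0.577, 0.128]), 0) (array([0.577, 0.128]), 0)
0.16 [413.2, 236.5, 448.4, 277.3] (array([0.577, 0.128]), 0) (array([0.577, 0.128]), 0)
```

Emit:
send_rows([
  [0.2,3,0],
  [0.5,7,0],
  [0.7,11,0],
  [0.8,13.4,0],
  [0.8,13.4,0],
  [0.8,13.4,0],
  [0.8,13.4,0],
], hand=[1,1,1,1,1,1,1], yaw=[0,0,0,0,0,0,0])

```text
time_s: 16.15
position: [0.5765, 0.1283, 0.17]
orientation: [-3.141, 0.0, 1.735]
force: [0.5, -0.2, -1.3]
grip_width: 0.235
```

```bash
python3 -c "
from h import *
im=viewer.get_image('scene')
for q in nets.trace('cap',im)[:2]:
    print(q['p'],q['box'],axis(im,q['mask'],.023,.149,.165,(.577,.128)))
for q in nets.trace('jar',im)[:3]:
    print(q['p'],q['box'],axis(im,q['mask'],.023,.03,.08,(.577,.128)))
go(.5767,.1283,.17,9.4)
save(im,'s3.png');cv2.imwrite('pics/c.png',cv2.resize(cv2.imread('pics/s3.png')[90:230,230:370],None,fx=3,fy=3))
"
```

```text
0.54 [277.4, 125.1, 295.5, 147.4] (array([0.5772, 0.1291]), 104)
0.74 [281.8, 151.0, 295.6, 190.0] (array([0.5766, 0.1283]), 264)
0.68 [331.7, 199.2, 352.8, 242.8] (array([0.577, 0.128]), 0)
off cm [-0.   -0.04  0.05] yaw -0.0 | at [0.5771 0.1284 0.1705] 9.4 j [ 0.18  0.27  1.98 -0.    0.89  0.02] F [-0.1  0.1 -1.1] g 0.235 t 16.3
```

View pics/c.png

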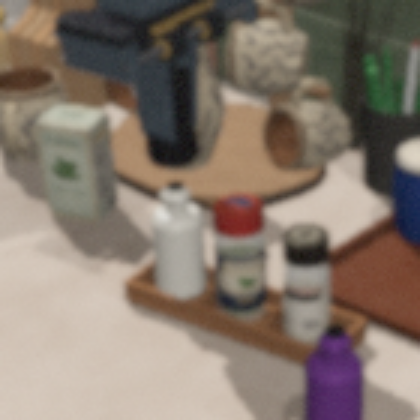

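The white jar stands in the rack's left place beside the red one (crop about (180,255)), and the cap hangs right above it at (172,140). The axes agree to about 1 mm.

Emit:
send_rows([
  [0,0,1],
  [0,0,2],
  [0,0,3],
  [0,0,3.3],
  [0,0,3.3],
], hand=[1,1,1,1,1], yaw=[0,0,0,0,0], grip_force=35)

```text
time_s: 16.92
position: [0.5774, 0.1285, 0.1371]
orientation: [-3.141, 0.0, 1.735]
force: [-0.4, -0.8, -0.2]
grip_width: 0.23
```

Emit:
send_rows([
  [0,0,0.1],
  [0,0,0.2],
  [0,0,0.3],
  [0,0,0.3],
], hand=[1,1,1,1], yaw=[0,0,0,0])

```text
time_s: 17.42
position: [0.5775, 0.1285, 0.1345]
orientation: [3.142, 0.0, 1.735]
force: [-0.7, -0.0, 1.5]
grip_width: 0.229
```

Emit:
send_rows([
  [0,0,0.1],
  [0,0,0.2],
  [0,0,0.2],
], hand=[1,1,1], yaw=[0,0,0])

```text
time_s: 17.8
position: [0.5776, 0.1286, 0.1326]
orientation: [3.141, 0.0, 1.735]
force: [0.5, -0.3, 3.3]
grip_width: 0.232
```

Push is growing as expected; on in small steps.

Emit:
send_rows([
  [0,0,0.1],
  [0,0,0.15],
  [0,0,0.15],
], hand=[1,1,1], yaw=[0,0,0])

```text
time_s: 18.18
position: [0.5774, 0.1285, 0.1308]
orientation: [-3.142, 0.0, 1.735]
force: [-0.0, -0.5, 1.0]
grip_width: 0.231
```

Emit:
send_rows([
  [0,0,0.1],
  [0,0,0.15],
  [0,0,0.15],
], hand=[1,1,1], yaw=[0,0,0])

```text
time_s: 18.55
position: [0.5773, 0.1285, 0.1292]
orientation: [-3.141, 0.0, 1.735]
force: [0.5, -0.9, -0.6]
grip_width: 0.232
```

Emit:
send_rows([
  [0,0,0.1],
  [0,0,0.2],
  [0,0,0.2],
], hand=[1,1,1], yaw=[0,0,0])

```text
time_s: 18.92
position: [0.5772, 0.1285, 0.1271]
orientation: [-3.141, -0.0, 1.735]
force: [0.1, -0.5, -2.8]
grip_width: 0.233
```

Emit:
send_rows([
  [0,0,0.1],
  [0,0,0.2],
  [0,0,0.2],
], hand=[1,1,1], yaw=[0,0,0])

```text
time_s: 19.3
position: [0.5775, 0.1285, 0.1254]
orientation: [-3.142, 0.0, 1.735]
force: [0.6, 0.0, -2.9]
grip_width: 0.234
```

Emit:
send_rows([
  [0,0,0.1],
  [0,0,0.2],
  [0,0,0.2],
], hand=[1,1,1], yaw=[0,0,0])

```text
time_s: 19.68
position: [0.5776, 0.1285, 0.1236]
orientation: [3.141, -0.0, 1.735]
force: [-1.4, 0.1, 0.6]
grip_width: 0.231
```

Emit:
send_rows([
  [0,0,0.1],
  [0,0,0.15],
  [0,0,0.15],
], hand=[1,1,1], yaw=[0,0,0])

```text
time_s: 20.05
position: [0.5776, 0.1286, 0.1221]
orientation: [3.141, -0.0, 1.735]
force: [-0.2, -1.1, 4.2]
grip_width: 0.235
```

Emit:
send_rows([
  [0,0,0.05],
  [0,0,0.1],
  [0,0,0.1],
], hand=[1,1,1], yaw=[0,0,0])

```text
time_s: 20.42
position: [0.5779, 0.1286, 0.1215]
orientation: [3.141, 0.0, 1.735]
force: [-1.7, 0.6, 8.5]
grip_width: 0.23
```

Emit:
send_rows([
  [0,0,0.05],
  [0,0,0.05],
  [0,0,0.05],
], hand=[1,1,1], yaw=[0,0,0])

```text
time_s: 20.8
position: [0.5783, 0.1286, 0.1215]
orientation: [3.14, -0.0, 1.735]
force: [-2.1, -1.5, 15.0]
grip_width: 0.231
```

Emit:
send_rows([
  [0,0,0.03],
  [0,0,0.05],
  [0,0,0.05],
  [0,0,0.05],
  [0,0,0.05],
  [0,0,0.05],
], hand=[1,1,1,1,1,1], yaw=[0,0,0,0,0,0])

```text
time_s: 21.55
position: [0.5786, 0.1287, 0.1215]
orientation: [3.139, 0.0, 1.735]
force: [-3.2, -1.3, 20.7]
grip_width: 0.231
```

```bash
python3 -c "
from h import *
im=viewer.get_image('scene')
for t,r,lo,hi,n in(('cap',.023,.098,.118,(.577,.128)),('jar',.023,.03,.08,(.577,.128)),('spice_red',.0225,.03,.09,(.59,.059)),('spice_dark',.02,.03,.09,(.6,-.009)),('pot',.0355,.01,.045,(.58,-.326))):
    for q in nets.trace(t,im)[:2]: print(t,round(q['p'],2),np.array(q['box']).astype(int),axis(im,q['mask'],r,lo,hi,n))
go(.5767,.1283,.1215,9.4)
viewer.get_image('top');go(.5767,.1283,.1215,9.4)
save(im,'s4.png');cv2.imwrite('pics/d.png',cv2.resize(cv2.imread('pics/s4.png')[90:230,230:370],None,fx=4,fy=4))
"
```

```text
cap 0.48 [279 142 296 163] (array([0.5793, 0.1297]), 96)
jar 0.89 [333 196 352 243] (array([0.577, 0.128]), 0)
jar 0.64 [280 162 296 190] (array([0.577 , 0.1282]), 272)
spice_red 0.87 [301 156 317 198] (array([0.589 , 0.0605]), 349)
spice_red 0.73 [281 161 299 187] (array([0.5852, 0.0846]), 74)
spice_dark 0.94 [324 162 337 206] (array([ 0.6011, -0.0082]), 318)
pot 0.8 [412 235 450 276] (array([ 0.5783, -0.3265]), 443)
off cm [-0.01 -0.2  -0.  ] yaw -0.0 | at [0.5786 0.1287 0.1215] 9.4 j [ 0.18  0.34  1.99 -0.    0.81  0.02] F [-4.6 -0.3 19.9] g 0.235 t 21.85
off cm [-0.01 -0.2  -0.  ] yaw -0.0 | at [0.5786 0.1287 0.1215] 9.4 j [ 0.18  0.34  1.99 -0.    0.81  0.02] F [-3.9 -0.6 20.2] g 0.232 t 21.9
```

View pics/d.png

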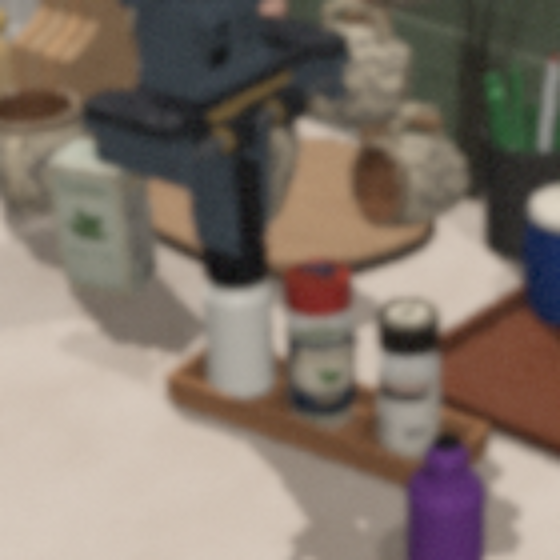

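The cap sits square on the jar (crop about (235,268)). The stop was met at TCP z 0.1215, exactly as predicted, and the push is steady at 20 N. I'm handing in now.

```bash
python3 -c "
from h import *
print(bot.hand_in());go(.5767,.1283,.1215,9.4)"
```

```text
the job is handed in; nothing more can be done
None
the job is handed in; nothing more can be done
```

The white jar now stands upright on the cork mat in the rack's free left-end place. I let go of it, then pushed the black cap on until it clicked, and handed in at about 22 s while still pressing it down.

- **Click:** the push rose to at least 3.3 N and then dropped near the expected click height. I did not catch the 6 to 11 N peak, because forces were read only at the end of each step.
- **Seal:** the push then grew again as the seal squeezed. The cap reached its hard stop at TCP height 121.5 mm, where I had worked out "fully down" to be. It was held there at a steady 20 N or so.
- **Placing:** the jar was measured at (0.577, 0.128), against the mat at about (0.5765, 0.1275). The red and dark spice jars were within 1 mm of where they had been. The cream pot was within about 2 mm of its first reading. I did not touch the purple look-alike.
- **Slight disagreements:** while pressing there was a 3 to 4.6 N sideways force. The cap's axis read about 2–3 mm off the jar's in the last image, of which the tool's own reading explains about 1.5 mm. I left it as it was, since the cap was down on its stop.

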